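Roll a half-shaft into the V-rest

ROBOT

A 6-joint arm with a two-finger parallel gripper is mounted at the origin on the work surface. World frame = base frame: x ahead of the robot, y to its left, z up, the work surface at z = 0. Lengths are in m, angles in rad, forces in N, time in s.
With the tool pointing down it reaches from about 0.275 to 0.875 m from the base axis. Payload 12.5 kg.
Tool frame: the origin (TCP) lies at the very end of the fingers, on their centre line; the grasp point (between the pads) lies 19 mm behind it; z points along the fingers, y is the direction in which the jaws open and shut (so a half turn about z gives the same grasp; the last joint's range is limited). The gripper opens to 85 mm and grips with 20 to 120 N. Pads are 22 mm wide; open, the fingers measure 114 mm over their backs; the gripper's body (76 mm by 85 mm) begins 54 mm behind the grasp point. The pads swing forward as they close: fully open they stand 13 mm farther back than shut.
Start: joints at [-1.333, 0.351, 1.652, -0, 1.139, -0.085], TCP at [0.174, -0.522, 0.231] pointing down, gripper open.
Joint ranges: [-2.75, 2.75], [-0.79, 2.1], [0.01, 2.65], [-1.57, 4.71], [0.07, 3.14], [-2.87, 2.87]. Speed limits (rad/s): [2.22, 2.22, 2.79, 3.14, 3.14, 3.14].

INTERFACE

Orientations are given as a unit quaternion [w, x, y, z].
In Python, from rig import readout, imaging, r gives the robot as it stands. The module is installed in compiled form; this text tells all that it offers.
- The arm moves only by the tool apply_moves, never from a script. Its argument "increments" is a list of rows, each a list of 7 numbers: the shift along the tool's x, y, z in cm, then the turn, a rotation vector about the tool's x, y, z in degrees, then the finger opening in cm, from 0 to 8.54. A call has 1 to 10 rows; each row shifts and turns the commanded pose from where the row before left it, along the tool's axes as they then stand; what a row does not reach is not made up. A row lasts 1/12 s, in which the tool goes at most 41.7 mm and 7.16 degrees, less where a joint would pass 70% of its speed; a pose out of reach is approached as far as the arm can. A call with a gripper value outside its range is refused whole. The fingers move at their own pace and stop on an object; "force" is the grip in N (left out, the last holds). Time passes only in rows, so rows that do not move let the fingers close. It gives the time, the measured TCP pose, the force and the opening at its end, in the units of the state.
- readout.sense(): the state, without advancing time (a new reading comes with each control period).
- imaging.snapshot(name): name is "side" or "top"; returns the picture (400x640x3 uint8, red, green, blue); there is no depth.
- imaging.camera_model(name): a dict with "intrinsics" (3x3 intrinsics, pixels), "dist_coeffs" ([k1, k2, p1, p2, k3] as OpenCV has them; the pictures are not rectified), "xyz" and "rotation" of the camera in the world. Camera axes: x right, y up, looking along -z (the intrinsics and any distortion apply to the point x, -y, -z); pixel columns grow to the right and rows downward; lengths in m; the calibration is good to about 2 mm. A picture is of the moment at which its call begins. camera_model takes no time and is no camera call.
- r.sign_off(): hands the job in, once; it reports no verdict.
The state is a dict: "time": time; "qpos": joint angles; "joint_velocities": joint speeds; "joint_torque": joint torques, N m; "eef_pos": TCP position; "tool_rot": TCP orientation; "wrist_force": force on the tool from outside, world axes, zero at the start; "torque": the same for the moment, N m; "gripper_width": opening from 0.0 (shut) to 1.0 (fully open).
Only numpy, scipy, OpenCV 4.12 (cv2) and the standard library are available. Lean on these libraries where they do the work, as an engineer would, in place of code of your own. Each camera call takes 0.05 s, during which the arm holds its last target. There are 200 camera calls.

TASK

Roll the steel half-shaft along the bench by pushing on its side with your fingertips, up the blue lead-in wedges and into the V-rest for its run-out check, so that it lies seated in the grooves of both V-blocks, with the plain tube, not the tapered necks, on both blocks. Let it roll over rather than slide, keep it under control (not flicked), and do not pick it up or lift either end. Leave the dial gauge, the oil bottle, the grease tin and the carton where they stand.

Things in the scene. Friction and masses are not known exactly. Their poses are not given: they have to be found in the camera images.
- shaft: Loose tubular half-shaft, dark steel, 320 mm long, 0.7 to 1 kg. Origin mid-length on its axis; own x along it. Middle 240 mm plain 34 mm tube, yellow daub; tapered necks, 22 mm splined ends. Smooth, lightly oiled. Lies on the bench, axis 17 mm up, on the rest's +y side. It stops within some cm on the level; let go on a wedge it rolls back. Pushed by a fingertip above its axis it jams on the wedges.
- shaft_end_a (a point): Centre of the end face of the shaft at +160 mm along its own x.
- shaft_end_b (a point): Centre of the end face of the shaft at -160 mm along its own x.
- vrest: V-rest, bolted down: two steel V-blocks in line, each 30 mm wide, centred at x = +60 and -60 mm (90 mm clear between them), with thin tie rods. Origin on the bench under the grooves' bottom line; x along the grooves, y towards the blue wedges (the shaft's side). Wedges rise from the bench at y = +94 mm to the near lip at y = +14 mm, 14 mm high (10 degrees).
- vrest_seat (a point): Where the middle of the seated, centred shaft lies: 24 mm above the V-rest's origin, same axes. A shaft that comes slightly askew squares up as it meets the wedges. The 90 degree grooves run from the near lip (y = +14, 14 mm above the bench) down to y = 0 at bench height and up to the far lip (y = -30, 30 mm high); backs at y = -46 mm, a low foot to -68 mm.
- gauge: Bystander: dial gauge on a magnetic base 58 x 50 mm, 202 mm high; its arm and dial reach 133 mm to its own +x at 97 to 180 mm height. Origin under the base. Stands behind the V-rest (-y side).
- oil_bottle: Bystander: black one-litre oil bottle with label, 85 x 62 mm, 230 mm high, origin under its centre.
- grease_tin: Bystander: round tin, 72 mm diameter, 55 mm high, origin under its centre.
- carton: Bystander: small cardboard parts carton, 75 x 110 x 45 mm, origin under its centre.

How it is judged:
By the outcome, as a careful person would: the job done as asked, in the order asked, and still so for the second after the job is handed in, with the robot touching nothing.
It also fails if it takes over 45 s, if anything falls off the work surface, if the arm or the gripper's body presses on something with over 40 N, if the wrist force passes 120 N, or if a joint passes its speed limit or range.

## Working session

There is one attempt and no reset: what is moved stays moved. The work goes in short steps, Python scripts to look and compute and a tool call to move; the robot and the scene stay as the last step left them, time stands still between calls to the robot, and variables do not carry over. Pictures are saved under pics/ and viewed, about 8 in all and at most 12, crops included, and the job is handed in when it is done.

Besides the shell and the picture viewer there is one more tool, called after ">>>" by a JSON object that holds its "name" and its "arguments". apply_moves: Moves the arm, as the interface text tells. Its arguments: {"type":"object","properties":{"increments":{"type":"array","items":{"type":"array","items":{"type":"number"}}},"force":{"type":"number"}},"required":["increments"]}

```bash
mkdir -p pics
cat > h.py <<'E'
import numpy as np, cv2
from rig import readout, imaging, r
def snap(n,f):
    im=imaging.snapshot(n); cv2.imwrite('pics/'+f,im[:,:,::-1]); return im
def ray(n,uv):
    c=imaging.camera_model(n); K=np.array(c['intrinsics'],float)
    p=cv2.undistortPoints(np.array(uv,float).reshape(-1,1,2),K,np.array(c['dist_coeffs'],float)).reshape(-1,2)
    d=np.c_[p[:,0],-p[:,1],-np.ones(len(p))]; R=np.array(c['rotation'],float)
    if R.shape!=(3,3):
        from scipy.spatial.transform import Rotation as Ro
        R=Ro.from_quat(np.roll(R,-1)).as_matrix()
    return np.array(c['xyz'],float), d@R.T
def onz(n,uv,z):
    o,d=ray(n,uv); return o+d*((z-o[2])/d[:,2])[:,None]
E
python3 - <<'E'
from h import *
for n in('top','side'):
    snap(n,n+'0.png'); print(imaging.camera_model(n))
print(readout.sense())
E
```

```text
{'intrinsics': array([[488.84323892,   0.        , 315.133768  ],
       [  0.        , 488.84323892, 204.69768978],
       [  0.        ,   0.        ,   1.        ]]), 'dist_coeffs': array([-0.08618501,  0.        ,  0.        ,  0.        ,  0.        ]), 'xyz': array([ 0.24410533, -0.04352406,  1.66078611]), 'rotation': array([-0.70027099, -0.06711363,  0.06982275,  0.70727723])}
{'intrinsics': array([[486.01182907,   0.        , 312.30323343],
       [  0.        , 486.01182907, 200.21337942],
       [  0.        ,   0.        ,   1.        ]]), 'dist_coeffs': array([-0.09916116,  0.        ,  0.        ,  0.        ,  0.        ]), 'xyz': array([ 0.06588715, -1.177898  ,  1.42274978]), 'rotation': array([ 0.91724982,  0.34732014, -0.07752962, -0.17891521])}
{'time': 0.1, 'qpos': array([-1.33258057e+00,  3.51163938e-01,  1.65231058e+00, -4.20294533e-05,
        1.13906143e+00, -8.46166920e-02]), 'joint_velocities': array([-0.00033116, -0.0009923 , -0.00192818,  0.0007978 , -0.00071724,
        0.00057959]), 'joint_torque': array([ 1.42435918e-03, -5.06832182e+01, -2.91876787e+01, -1.07085887e-04,
        2.56515312e-03,  2.27015505e-06]), 'eef_pos': array([ 0.17443297, -0.52132744,  0.23084116]), 'tool_rot': array([-4.68795253e-04,  9.86999138e-01,  1.60724853e-01, -5.52129127e-05]), 'wrist_force': array([ 0.35750462,  0.03768977, -0.14299941]), 'torque': array([ 0.03534636, -0.01349467,  0.04422914]), 'gripper_width': 0.9993023837510857}
```

View pics/top0.png

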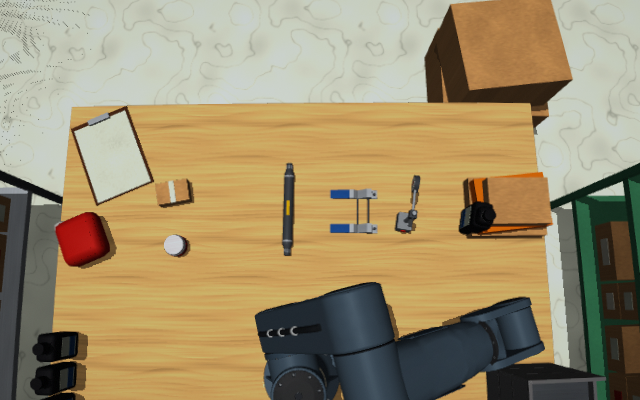

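View pics/side0.png

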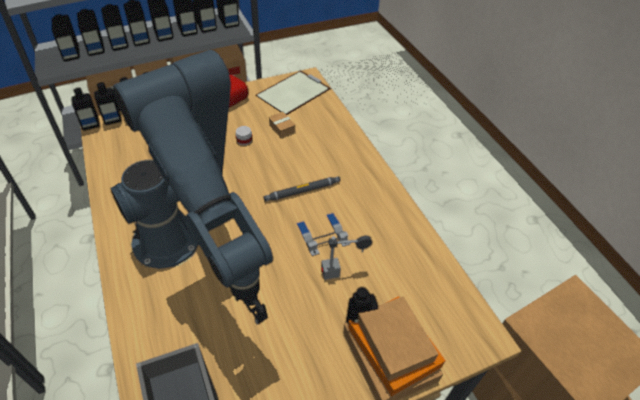

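The top view shows the shaft at column ~289, rows 163–255. The V-rest has blue wedges at columns ~330–350, rows ~194 and 228. The gauge is at (407,220), and tin, carton and bottle are clear of the path. Next: measuring.

```bash
cat >> h.py <<'E'
def shaft(im,c0=270,c1=310,z=.017):
    # dark+grey pixels, return ends in world
    s=im[150:270,c0:c1].astype(int); m=(s.max(2)<110)&(s.max(2)-s.min(2)<30)
    n,l,st,_=cv2.connectedComponentsWithStats(m.astype(np.uint8)); 
    pts=np.argwhere(m)[:,::-1]+[c0,150]
    return pts
E
python3 - <<'E'
from h import *
im=cv2.imread('pics/top0.png')[:,:,::-1]
p=shaft(im); mu=p.mean(0); u,s,v=np.linalg.svd(p-mu,full_matrices=False); d=v[0]; t=(p-mu)@d
print(len(p),mu,t.min(),t.max(),s/np.sqrt(len(p)))
e=onz('top',[mu+d*t.min(),mu+d*t.max(),mu],.017); print(e, np.linalg.norm(e[0]-e[1]))
i=im.astype(int); y=(i[...,0]>140)&(i[...,2]<60)&(i[...,1]>110)
y[:, :275]=0;y[:,305:]=0; print('yellow',onz('top',[np.argwhere(y).mean(0)[::-1]],.034))
b=(i[...,2]>i[...,0]+50); b[:,:320]=0;b[:,390:]=0;b[:180]=0;b[250:]=0
n,l,st,c=cv2.connectedComponentsWithStats(b.astype(np.uint8))
for k in range(1,n):
  if st[k,4]>30:
    q=np.argwhere(l==k)[:,::-1].astype(np.float32); R=cv2.minAreaRect(q); print(st[k],c[k],R, onz('top',[c[k]],.007))
    x0,y0,w,h,_=st[k]; print(onz('top',[[x0-.5,c[k][1]]],0),onz('top',[[x0+w-.5,c[k][1]]],.014))
E
python3 -c "
import cv2;i=cv2.imread('pics/top0.png')[150:270,260:430];cv2.imwrite('pics/c.png',cv2.resize(i,None,fx=4.5,fy=4.5,interpolation=2))"
```

```text
718 [288.01253482 209.56824513] -46.606565281522776 45.500735765718275 [25.85009251  2.70196831]
[[0.7161019  0.0367704  0.017     ]
 [0.39536043 0.04593586 0.017     ]
 [0.55088099 0.04142088 0.017     ]] 0.320872397831834
yellow [[0.55649777 0.04252535 0.034     ]]
[331 190  18   8 144] [339.5 193.5] ((339.5, 193.5), (7.0, 17.0), 90.0) [[ 0.60764536 -0.13639122  0.007     ]]
[[ 0.6094798  -0.10546121  0.        ]] [[ 0.60581555 -0.1670754   0.014     ]]
[331 224  19   9 147] [339.6462585  227.58503401] ((340.0, 228.0), (18.0, 8.0), 0.0) [[ 0.48839081 -0.13453664  0.007     ]]
[[ 0.48974333 -0.10351771  0.        ]] [[ 0.487011   -0.16772021  0.014     ]]
```

View pics/c.png

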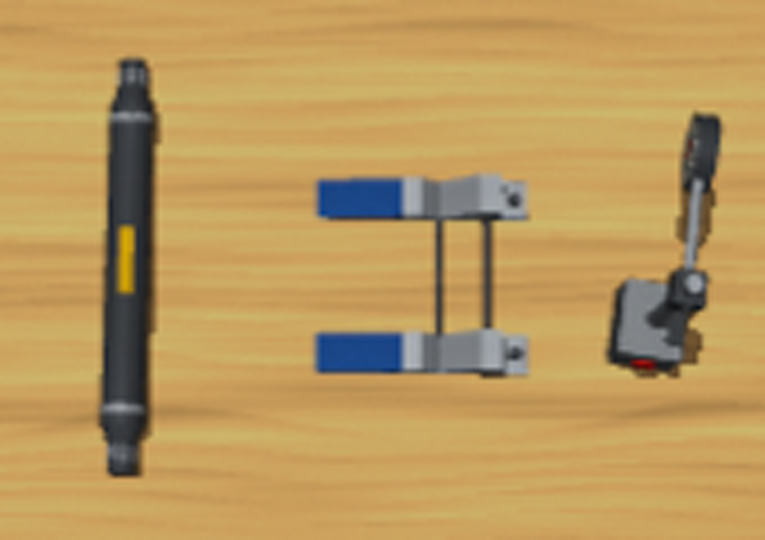

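The shaft is at about (0.556, 0.0415), the V-rest's groove line at y≈-0.199 centred x≈0.548, and wedge toes at y≈-0.104. I'll push with two fingers, opening about 45 mm, which fit in the 90 mm gap between the wedges. They'll be low, with the tips leading slightly.

>>> {"name": "apply_moves", "arguments": {"increments": [[2.8, -2.4, 0, 0, 0, 0, 4.5], [2.8, -2.4, 0, 0, 0, 0, 4.5], [2.8, -2.4, 0, 0, 0, 0, 4.5], [2.8, -2.4, 0, 0, 0, 0, 4.5], [2.8, -2.4, 0, 0, 0, 0, 4.5], [2.8, -2.4, 0, 0, 0, 0, 4.5], [2.8, -2.4, 0, 0, 0, 0, 4.5], [2.8, -2.4, 0, 0, 0, 0, 4.5], [2.8, -2.4, 0, 0, 0, 0, 4.5], [2.8, -2.4, 0, 0, 0, 0, 4.5]]}}

```text
time: 0.93
eef_pos: [0.3643, -0.2034, 0.2313]
tool_rot: [-0.0, 0.987, 0.161, -0.0]
wrist_force: [1.5, -0.2, 0.1]
gripper_width: 0.524
```

>>> {"name": "apply_moves", "arguments": {"increments": [[2.8, -2.4, 0, 0, 0, 0, 4.5], [2.8, -2.4, 0, 0, 0, 0, 4.5], [2.8, -2.4, 0, 0, 0, 0, 4.5], [2.8, -2.4, 0, 0, 0, 0, 4.5], [2.8, -2.4, 0, 0, 0, 0, 4.5], [2.8, -2.4, 0, 0, 0, 0, 4.5], [2.8, -2.4, 0, 0, 0, 0, 4.5], [2.8, -2.4, 0, 0, 0, 0, 4.5], [2.8, -2.4, 0, 0, 0, 0, 4.5], [2.8, -2.4, 0, 0, 0, 0, 4.5]]}}

```text
time: 1.77
eef_pos: [0.5538, 0.1132, 0.231]
tool_rot: [-0.0, 0.987, 0.161, -0.0]
wrist_force: [-0.5, -1.1, -0.5]
gripper_width: 0.526
```

>>> {"name": "apply_moves", "arguments": {"increments": [[0, 0, 0, 0, 0, -7.1, 4.5], [0, 0, 0, 0, 0, -7.1, 4.5], [0, 0, 0, 0, 0, -7.1, 4.5], [0, 0, 0, 0, 0, -7.1, 4.5], [0, 0, 0, 0, 0, -7.1, 4.5], [0, 0, 0, 0, 0, -7.1, 4.5], [0, 0, 0, 0, 0, -7.1, 4.5], [0, 0, 0, 0, 0, -7.1, 4.5], [0, 0, 0, 0, 0, -7.1, 4.5], [0, 0, 0, 0, 0, -7.1, 4.5]]}}

```text
time: 2.6
eef_pos: [0.5531, 0.1113, 0.231]
tool_rot: [-0.0, 0.708, 0.706, -0.0]
wrist_force: [0.8, -0.1, -0.0]
gripper_width: 0.526
```

```bash
cat >> h.py <<'E'
from scipy.spatial.transform import Rotation as Ro
def st():
    s=readout.sense(); q=s['tool_rot']; M=Ro.from_quat(np.roll(q,-1)).as_matrix()
    print('t',round(s['time'],2),'p',s['eef_pos'].round(4),'F',s['wrist_force'].round(2),'g',round(s['gripper_width'],3)); print(M.round(3)); return s,M
E
python3 -c "
from h import *
s,M=st(); print(s['qpos'].round(2))"
```

```text
t 2.6 p [0.5531 0.1113 0.231 ] F [ 0.81 -0.08 -0.01] g 0.526
[[ 0.003  1.    -0.001]
 [ 1.    -0.003 -0.   ]
 [-0.    -0.001 -1.   ]]
[0.12 0.38 1.61 0.   1.15 0.12]
```

>>> {"name": "apply_moves", "arguments": {"increments": [[0, -0.5, 2, 0, 0, 0, 4.5], [0, 0, 3, 0, 0, 0, 4.5], [0, 0, 3, 0, 0, 0, 4.5], [0, 0, 3, 0, 0, 0, 4.5], [0, 0, 3, 0, 0, 0, 4.5], [0, 0, 3, 0, 0, 0, 4.5], [0, 0, 2, 0, 0, 0, 4.5], [0, 0, 0, 0, -5, 0, 4.5], [0, 0, 0, 0, -5, 0, 4.5], [0, 0, 0, 0, 0, 0, 4.5]]}}

```text
time: 3.43
eef_pos: [0.548, 0.1124, 0.0405]
tool_rot: [0.063, 0.707, 0.702, -0.064]
wrist_force: [-0.4, 1.2, -0.1]
gripper_width: 0.526
```

```bash
python3 -c "
from h import *
s,M=st(); im=snap('top','a_t.png'); im2=snap('side','a_s.png')
a=cv2.resize(im[140:280,250:430],None,fx=2.2,fy=2.2); b=cv2.resize(im2[140:290,220:400],None,fx=2.2,fy=2.2)[:a.shape[0]]
cv2.imwrite('pics/a.png',np.hstack([a,b[:a.shape[0]]])[:,:,::-1])"
```

```text
t 3.43 p [0.548  0.1124 0.0405] F [-0.36  1.21 -0.14] g 0.526
[[ 0.007  1.    -0.002]
 [ 0.984 -0.007 -0.178]
 [-0.178 -0.001 -0.984]]
```

View pics/a.png

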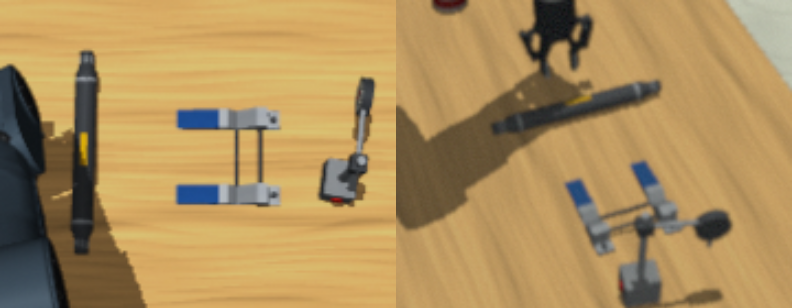

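Left (top) view: the shaft is unmoved beside the gripper. Right (side) view: the fingers stand behind its middle (tips ~(560,65)), clear of it. Next I lower the fingers.

>>> {"name": "apply_moves", "arguments": {"increments": [[0.1, 0, 0.8, 0, 0, 0, 4.5], [0.1, 0, 0.8, 0, 0, 0, 4.5], [0.1, 0, 0.8, 0, 0, 0, 4.5], [0.1, 0, 0.6, 0, 0, 0, 4.5], [0.1, 0, 0.5, 0, 0, 0, 4.5], [0, 0, 0, 0, 0, 0, 4.5], [0, 0, 0, 0, 0, 0, 4.5]]}}

```text
time: 4.12
eef_pos: [0.5482, 0.1101, 0.0056]
tool_rot: [0.061, 0.708, 0.701, -0.062]
wrist_force: [-0.2, -0.2, 0.5]
gripper_width: 0.529
```

>>> {"name": "apply_moves", "arguments": {"increments": [[-0.4, 0, 0.07, 0, 0, 0, 4.5], [-0.4, 0, 0.07, 0, 0, 0, 4.5], [-0.4, 0, 0.07, 0, 0, 0, 4.5], [-0.4, 0, 0.07, 0, 0, 0, 4.5], [-0.4, 0, 0.07, 0, 0, 0, 4.5], [-0.4, 0, 0.07, 0, 0, 0, 4.5], [-0.3, 0, 0.05, 0, 0, 0, 4.5], [-0.2, 0, 0.04, 0, 0, 0, 4.5], [-0.2, 0, 0.04, 0, 0, 0, 4.5], [-0.2, 0, 0.04, 0, 0, 0, 4.5]]}}

```text
time: 4.95
eef_pos: [0.548, 0.0765, 0.0059]
tool_rot: [0.061, 0.708, 0.701, -0.062]
wrist_force: [-0.6, -0.4, 0.1]
gripper_width: 0.525
```

>>> {"name": "apply_moves", "arguments": {"increments": [[-0.2, 0, 0.04, 0, 0, 0, 4.5], [-0.2, 0, 0.04, 0, 0, 0, 4.5], [-0.2, 0, 0.04, 0, 0, 0, 4.5], [-0.2, 0, 0.04, 0, 0, 0, 4.5], [-0.2, 0, 0.04, 0, 0, 0, 4.5], [-0.2, 0, 0.04, 0, 0, 0, 4.5], [-0.2, 0, 0.04, 0, 0, 0, 4.5], [-0.2, 0, 0.04, 0, 0, 0, 4.5]]}}

```text
time: 5.62
eef_pos: [0.5478, 0.0601, 0.0055]
tool_rot: [0.061, 0.708, 0.701, -0.062]
wrist_force: [-0.3, 0.4, 0.1]
gripper_width: 0.525
```

```bash
python3 -c "
from h import *
s,M=st(); im=snap('top','b_t.png'); im2=snap('side','b_s.png')
a=cv2.resize(im[140:280,250:430],None,fx=2.2,fy=2.2); b=cv2.resize(im2[140:290,220:400],None,fx=2.2,fy=2.2)[:a.shape[0]]
cv2.imwrite('pics/b.png',np.hstack([a,b])[:,:,::-1])"
```

```text
t 5.62 p [0.5478 0.0601 0.0055] F [-0.28  0.43  0.06] g 0.525
[[ 0.009  1.    -0.002]
 [ 0.985 -0.009 -0.174]
 [-0.174  0.    -0.985]]
```

View pics/b.png

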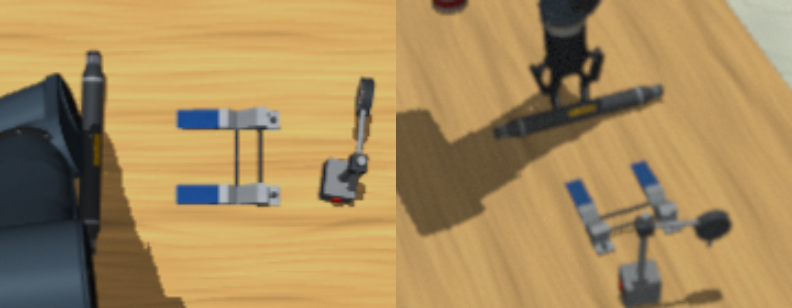

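The shaft has moved about 13 mm to column ~93 in the crop. The daub has turned, so it is rolling, and it lies square to the rest. I'll keep pushing slowly.

>>> {"name": "apply_moves", "arguments": {"increments": [[-0.3, 0, 0.05, 0, 0, 0, 4.5], [-0.3, 0, 0.05, 0, 0, 0, 4.5], [-0.3, 0, 0.05, 0, 0, 0, 4.5], [-0.3, 0, 0.06, 0, 0, 0, 4.5], [-0.3, 0, 0.05, 0, 0, 0, 4.5], [-0.3, 0, 0.05, 0, 0, 0, 4.5], [-0.3, 0, 0.05, 0, 0, 0, 4.5], [-0.3, 0, 0.05, 0, 0, 0, 4.5], [-0.3, 0, 0.05, 0, 0, 0, 4.5], [-0.3, 0, 0.05, 0, 0, 0, 4.5]]}}

```text
time: 6.55
eef_pos: [0.5476, 0.0296, 0.0057]
tool_rot: [0.061, 0.708, 0.701, -0.062]
wrist_force: [0.5, 0.3, -0.2]
gripper_width: 0.526
```

>>> {"name": "apply_moves", "arguments": {"increments": [[-0.3, 0, 0.05, 0, 0, 0, 4.5], [-0.3, 0, 0.05, 0, 0, 0, 4.5], [-0.3, 0, 0.05, 0, 0, 0, 4.5], [-0.3, 0, 0.06, 0, 0, 0, 4.5], [-0.3, 0, 0.05, 0, 0, 0, 4.5], [-0.3, 0, 0.05, 0, 0, 0, 4.5], [-0.3, 0, 0.05, 0, 0, 0, 4.5], [-0.3, 0, 0.05, 0, 0, 0, 4.5], [-0.3, 0, 0.05, 0, 0, 0, 4.5], [-0.3, 0, 0.05, 0, 0, 0, 4.5]]}}

```text
time: 7.38
eef_pos: [0.5473, -0.0008, 0.0059]
tool_rot: [0.061, 0.708, 0.701, -0.062]
wrist_force: [0.0, 1.0, 0.3]
gripper_width: 0.528
```

>>> {"name": "apply_moves", "arguments": {"increments": [[-0.3, 0, 0.05, 0, 0, 0, 4.5], [-0.3, 0, 0.05, 0, 0, 0, 4.5], [-0.3, 0, 0.05, 0, 0, 0, 4.5], [-0.3, 0, 0.06, 0, 0, 0, 4.5], [-0.3, 0, 0.05, 0, 0, 0, 4.5], [-0.3, 0, 0.05, 0, 0, 0, 4.5], [-0.3, 0, 0.05, 0, 0, 0, 4.5], [-0.3, 0, 0.05, 0, 0, 0, 4.5], [-0.3, 0, 0.05, 0, 0, 0, 4.5], [-0.3, 0, 0.05, 0, 0, 0, 4.5]]}}

```text
time: 8.22
eef_pos: [0.5471, -0.0312, 0.0061]
tool_rot: [0.061, 0.708, 0.701, -0.062]
wrist_force: [0.4, -1.0, 0.0]
gripper_width: 0.523
```

>>> {"name": "apply_moves", "arguments": {"increments": [[-0.3, 0, 0.05, 0, 0, 0, 4.5], [-0.3, 0, 0.05, 0, 0, 0, 4.5], [-0.3, 0, 0.05, 0, 0, 0, 4.5], [-0.3, 0, 0.05, 0, 0, 0, 4.5], [-0.3, 0, 0.05, 0, 0, 0, 4.5], [-0.3, 0, 0.05, 0, 0, 0, 4.5], [-0.3, 0, 0.05, 0, 0, 0, 4.5], [-0.2, 0, 0.04, 0, 0, 0, 4.5]]}}

```text
time: 8.88
eef_pos: [0.5468, -0.0547, 0.0062]
tool_rot: [0.061, 0.708, 0.701, -0.062]
wrist_force: [0.4, -0.3, 0.0]
gripper_width: 0.526
```

```bash
python3 -c "
from h import *
s,M=st(); im=snap('top','d_t.png'); im2=snap('side','d_s.png')
a=cv2.resize(im[140:280,250:430],None,fx=2.2,fy=2.2); b=cv2.resize(im2[140:290,220:400],None,fx=2.2,fy=2.2)[:a.shape[0]]
cv2.imwrite('pics/d.png',np.hstack([a,b])[:,:,::-1])"
```

```text
t 8.88 p [ 0.5468 -0.0547  0.0062] F [ 0.38 -0.32  0.03] g 0.526
[[ 0.009  1.    -0.002]
 [ 0.985 -0.009 -0.174]
 [-0.174 -0.    -0.985]]
```

View pics/d.png

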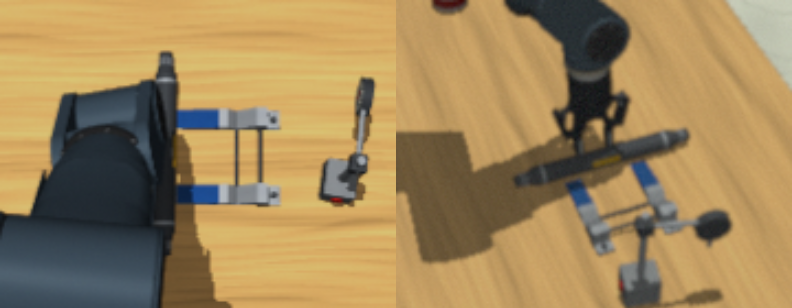

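The shaft is level with the wedge toes (crop column ~168, square). The side view shows the fingers between the two wedges. Moving along tool −x now climbs at exactly 10°.

>>> {"name": "apply_moves", "arguments": {"increments": [[-0.3, 0, 0.05, 0, 0, 0, 4.5], [-0.3, 0, 0.05, 0, 0, 0, 4.5], [-0.3, 0, 0.05, 0, 0, 0, 4.5], [-0.3, 0, 0.05, 0, 0, 0, 4.5], [-0.3, 0, 0.05, 0, 0, 0, 4.5], [-0.3, 0, 0.03, 0, 0, 0, 4.5], [-0.3, 0, 0, 0, 0, 0, 4.5], [-0.3, 0, 0, 0, 0, 0, 4.5], [-0.3, 0, 0, 0, 0, 0, 4.5], [-0.3, 0, 0, 0, 0, 0, 4.5]]}}

```text
time: 9.82
eef_pos: [0.5466, -0.0845, 0.0088]
tool_rot: [0.061, 0.708, 0.701, -0.062]
wrist_force: [-0.7, 4.3, 2.2]
gripper_width: 0.529
```

>>> {"name": "apply_moves", "arguments": {"increments": [[-0.3, 0, 0, 0, 0, 0, 4.5], [-0.3, 0, 0, 0, 0, 0, 4.5], [-0.3, 0, 0, 0, 0, 0, 4.5], [-0.3, 0, 0, 0, 0, 0, 4.5], [-0.3, 0, 0, 0, 0, 0, 4.5], [-0.3, 0, 0, 0, 0, 0, 4.5], [-0.3, 0, 0, 0, 0, 0, 4.5], [-0.3, 0, 0, 0, 0, 0, 4.5], [-0.3, 0, 0, 0, 0, 0, 4.5], [-0.3, 0, 0, 0, 0, 0, 4.5]]}}

```text
time: 10.65
eef_pos: [0.5463, -0.1141, 0.0139]
tool_rot: [0.061, 0.708, 0.701, -0.062]
wrist_force: [-0.8, 5.0, 1.5]
gripper_width: 0.526
```

```bash
python3 -c "
from h import *
s,M=st(); im=snap('top','e_t.png'); im2=snap('side','e_s.png')
a=cv2.resize(im[140:280,250:430],None,fx=2.2,fy=2.2); b=cv2.resize(im2[140:290,220:400],None,fx=2.2,fy=2.2)[:a.shape[0]]
cv2.imwrite('pics/e.png',np.hstack([a,b])[:,:,::-1])"
```

```text
t 10.65 p [ 0.5463 -0.1141  0.0139] F [-0.78  4.95  1.53] g 0.526
[[ 0.009  1.    -0.002]
 [ 0.985 -0.009 -0.174]
 [-0.174 -0.    -0.985]]
```

View pics/e.png

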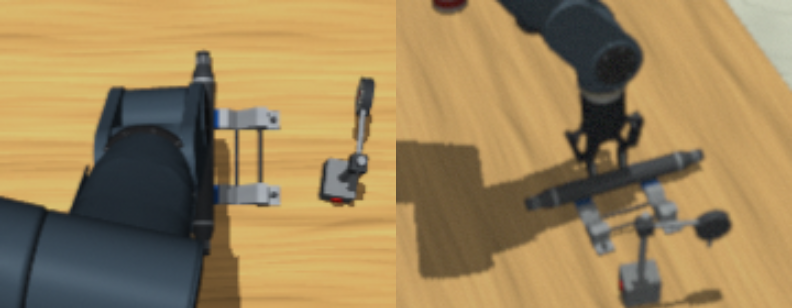

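It's climbing the wedges square (crop column ~204), still turning (the daub is out of view), at about 5 N. I'll slow down near the lip.

>>> {"name": "apply_moves", "arguments": {"increments": [[-0.3, 0, 0, 0, 0, 0, 4.5], [-0.3, 0, 0, 0, 0, 0, 4.5], [-0.3, 0, 0, 0, 0, 0, 4.5], [-0.3, 0, 0, 0, 0, 0, 4.5], [-0.3, 0, 0, 0, 0, 0, 4.5], [-0.3, 0, 0, 0, 0, 0, 4.5], [-0.3, 0, 0, 0, 0, 0, 4.5], [-0.3, 0, 0, 0, 0, 0, 4.5], [-0.2, 0, 0, 0, 0, 0, 4.5], [-0.2, 0, 0, 0, 0, 0, 4.5]]}}

```text
time: 11.58
eef_pos: [0.5461, -0.1417, 0.0188]
tool_rot: [0.061, 0.708, 0.701, -0.062]
wrist_force: [-0.4, 3.4, 1.3]
gripper_width: 0.527
```

>>> {"name": "apply_moves", "arguments": {"increments": [[-0.2, 0, 0, 0, 0, 0, 4.5], [-0.2, 0, 0, 0, 0, 0, 4.5], [-0.2, 0, 0, 0, 0, 0, 4.5], [-0.2, 0, 0, 0, 0, 0, 4.5]]}}

```text
time: 11.92
eef_pos: [0.546, -0.1495, 0.0201]
tool_rot: [0.061, 0.708, 0.701, -0.062]
wrist_force: [-0.4, 4.4, 1.6]
gripper_width: 0.525
```

>>> {"name": "apply_moves", "arguments": {"increments": [[-0.2, 0, 0, 0, 0, 0, 4.5], [-0.2, 0, 0, 0, 0, 0, 4.5], [-0.1, 0, 0, 0, 0, 0, 4.5]]}}

```text
time: 12.17
eef_pos: [0.546, -0.1548, 0.0211]
tool_rot: [0.062, 0.708, 0.701, -0.062]
wrist_force: [0.4, 0.5, 0.2]
gripper_width: 0.529
```

>>> {"name": "apply_moves", "arguments": {"increments": [[0, 0, 0, 0, 0, 0, 4.5], [0, 0, 0, 0, 0, 0, 4.5]]}}

```text
time: 12.33
eef_pos: [0.5459, -0.1545, 0.021]
tool_rot: [0.061, 0.708, 0.701, -0.062]
wrist_force: [0.3, -0.0, -0.2]
gripper_width: 0.53
```

The force has dropped to zero, so the shaft has gone over the lip. Backing off and up to look.

>>> {"name": "apply_moves", "arguments": {"increments": [[0.3, 0, -0.1, 0, 0, 0, 4.5], [1, 0, -0.3, 0, 0, 0, 4.5], [2, 0, -0.6, 0, 0, 0, 4.5], [3, 0, -1, 0, 0, 0, 4.5], [3, 0, -2, 0, 0, 0, 4.5], [3, 0, -2, 0, 0, 0, 4.5], [3, 0, -2, 0, 0, 0, 4.5], [3, 0, -2, 0, 0, 0, 4.5], [2, 0, -2, 0, 0, 0, 4.5], [1, 0, -1, 0, 0, 0, 4.5]]}}

```text
time: 13.17
eef_pos: [0.5482, 0.0815, 0.1139]
tool_rot: [0.062, 0.707, 0.702, -0.061]
wrist_force: [-0.0, -0.1, 0.8]
gripper_width: 0.527
```

>>> {"name": "apply_moves", "arguments": {"increments": [[0, 0, 0, 0, 0, 0, 4.5], [0, 0, 0, 0, 0, 0, 4.5]]}}

```text
time: 13.33
eef_pos: [0.5478, 0.0782, 0.1119]
tool_rot: [0.062, 0.707, 0.702, -0.062]
wrist_force: [-0.1, -0.5, -0.2]
gripper_width: 0.527
```

```bash
python3 -c "
from h import *
s,M=st(); im=snap('top','f_t.png'); im2=snap('side','f_s.png')
a=cv2.resize(im[140:280,300:430],None,fx=3,fy=3); b=cv2.resize(im2[180:320,260:390],None,fx=3,fy=3)
cv2.imwrite('pics/f.png',np.hstack([a,b])[:,:,::-1])
o=cv2.imread('pics/top0.png')[:,:,::-1].astype(int); d=np.abs(im.astype(int)-o).max(2)
for n,(c,r_) in dict(gauge=(407,205),bottle=(478,217),tin=(176,245),carton=(174,192)).items(): print(n,(d[r_-25:r_+25,c-15:c+20]>40).sum())
"
```

```text
t 13.33 p [0.5478 0.0782 0.1119] F [-0.07 -0.55 -0.18] g 0.527
[[ 0.008  1.    -0.001]
 [ 0.985 -0.008 -0.174]
 [-0.174  0.    -0.985]]
gauge 0
bottle 0
tin 0
carton 0
```

View pics/f.png

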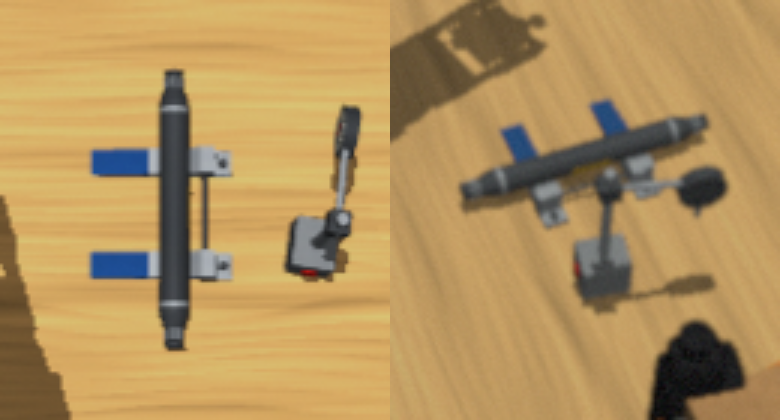

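The shaft lies in both grooves (crop column ~174, rows 70–348). It is square, with the plain tube (rows ~108–303) over both blocks (rows ~160 and 265), and the bystanders are unchanged. Handing in.

```bash
python3 -c "
from h import *
print(onz('top',[[358,208],[357.8,163.5],[358.3,256]],.024).round(3)); print(r.sign_off())"
```

```text
[[ 0.553 -0.198  0.024]
 [ 0.71  -0.201  0.024]
 [ 0.389 -0.194  0.024]]
the job is handed in; nothing more can be done
None
```

The half-shaft is seated in the grooves of both V-blocks, and I've handed the job in at about 13 s of the 45 s allowed. I rolled it along the bench and up the wedges with two low fingertips, at about 24–36 mm/s. It was not lifted, and the highest push force I read was about 5 N.

- **Position:** in the last top view the middle of the shaft is at about (0.553, -0.198). The groove line I estimated is at y ≈ -0.199.
- **Seating:** the plain tube lies on both blocks, about 5 mm off centre lengthwise; up to about 45 mm would still keep it there. The shaft looks square in both views, and the finger force fell to zero once it went over the lip.
- **Rolling:** the yellow daub turned as the shaft moved, so it rolled rather than slid. I only saw this in pictures taken between pushes.
- **Other items:** the gauge, oil bottle, grease tin and carton show no change in the top view. The gripper was clear of everything at hand-in.

None of these checks failed or disagreed. I did not measure the seated height of the shaft directly.

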